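# Hold the spout lid ready over the matching sippy cup

### The arm

A 6-joint arm with a two-finger parallel gripper is mounted at the origin on the work surface. World frame = base frame: x ahead of the robot, y to its left, z up, the work surface at z = 0. Lengths are in m, angles in rad, forces in N, time in s.
With the tool pointing down it reaches from about 0.375 to 0.975 m from the base axis. Payload 3.8 kg.
Tool frame: the origin (TCP) lies where the fingers leave the gripper's body, on its centre line; the fingertips stand 73 mm ahead of it and the grasp point (between the pads) lies 54 mm ahead of it; z points along the fingers, y is the line along which they close (so a half turn about z gives the same grasp; the last joint's range is limited). The gripper opens to 85 mm and grips with 20 to 120 N. Pads are 22 mm wide; open, the fingers measure 114 mm over their backs; the gripper's body (76 mm by 85 mm) begins 54 mm behind the grasp point. The pads swing forward as they close: fully open they stand 13 mm farther back than shut.
Start: joints at [1.103, 0.264, 1.604, -0, 1.274, -0.037], TCP at [0.282, 0.613, 0.304] pointing down, gripper open.
Joint ranges: [-2.63, 2.63], [-0.94, 2.18], [0.31, 2.57], [-1.31, 4.45], [0, 2.66], [-2.55, 2.55]. Speed limits (rad/s): [2.57, 2.57, 3.14, 3.14, 3.14, 3.14].

### API

Orientations are given as a rotation vector (axis times angle).
In Python, from workcell import read_state, viewer, bot gives the robot as it stands.
- The arm moves only by the tool jog_arm, never from a script. Its argument "increments" is a list that holds one entry, the list of rows, each a list of 7 numbers: the shift along the tool's x, y, z in units of 30 mm (1.0 is 30 mm), then the turn, a rotation vector about the tool's x, y, z in units of 6 degrees (1.0 is 6 degrees), then the opening, from -1 (shut) to 1 (fully open). A call has exactly 5 rows; each row shifts and turns the commanded pose from where the row before left it, along the tool's axes as they then stand; what a row does not reach is not made up. A row lasts 1/12 s, in which the tool goes at most 41.7 mm and 7.16 degrees, less where a joint would pass 70% of its speed; a pose out of reach is approached as far as the arm can. A call is refused whole if a number of a shift passes 1 or a number of a turn 1, either way. A call with a gripper value outside its range is refused whole. The fingers move at their own pace and stop on an object; "force" is the grip in N (left out, the last holds). Time passes only in rows, so rows that do not move let the fingers close, or fill a call up. It gives the time, the measured TCP pose, the force, the opening and the grip force at its end, in the units of the state.
- read_state(): the state, without advancing time (a new reading comes with each control period).
- viewer.read_camera(name): name is "scene" or "side" or "wrist"; returns (picture, depth): 420x560x3 uint8, blue, green, red; 420x560 float32, m along the optical axis (not along the pixel's ray), 0 where there is no reading.
- viewer.camera_params(name): a dict with "fx", "fy", "cx", "cy" (pixels), "R" (3x3) and "t" (3): a world point X has camera coordinates R X + t; the wrist camera has in their place "hand_eye" (4x4, takes a point from camera to tool coordinates, whose origin is the TCP and whose axes are the flange's). Camera axes: x right, y down, z forward; pixel columns grow to the right and rows downward; lengths in m; the calibration is good to about 2 mm. A picture is of the moment at which its call begins: read the wrist's pose just before it. camera_params takes no time and is no camera call.
- bot.finish_job(): hands the job in; it is judged then, once.
The state is a dict: "time": time; "q": joint angles; "joint_vel": joint speeds; "joint_torque": joint torques, N m; "tool_pos": TCP position; "tcp_rot": TCP orientation; "wrist_force": force on the tool from outside, world axes, zero at the start; "torque": the same for the moment, N m; "width": opening from 0.0 (shut) to 1.0 (fully open); "grip_force": force on a finger pad.
Only numpy, scipy, OpenCV 4.12 (cv2) and the standard library are available. Lean on these libraries where they do the work, as an engineer would, in place of code of your own. Each camera call takes 0.05 s, during which the arm holds its last target. There are 200 camera calls.

### The job

Pick up the white spout lid, carry it across over the top of the turquoise lunch box on the little painted shelf, and hold it level and centred about a centimetre above the rim of the wider sippy cup, its two ears lined up over the cup's two handles, so that I can tuck the seal in. The lid must never touch either cup, and the cups and the things on the shelf stay where they are. Finish still holding the lid there, quite still: do not put it on or let go.

Things in the scene. Friction and masses are not known exactly. Their poses are not given: they have to be found in the camera images.
- lid_center (a point): White plastic lid, 50 g, spout up on the worktop, robot's left. Flat solid disc, diameter 78, 14 thick; upright flat-sided spout in the middle of its top, 32 long (lid x), 14 wide (lid y), 30 above the disc (44 overall). Two 20-wide ears on the disc's +y and -y edges, 102 across. Point: on the axis, 22 above the underside, 8 above the disc's top face, inside the spout; z up. All in mm.
- wide_cup_rim (a point): The wider, lower sippy cup, white plastic, loose, 100 g, open, on the worktop, robot's right: 78 mm outside diameter at the rim, 68 at the foot, 80 tall, wall 3. Two loop handles on its +y and -y sides reach 70 mm from its axis, top 10 below the rim. Point: centre of the mouth, level with the rim; z up. It and the slim cup may have swapped places.
- slim_cup_rim (a point): The slimmer, taller sippy cup, not the one wanted: white plastic, loose, 100 g, on the worktop, robot's right: 58 mm in diameter at the rim, 105 tall, two loop handles on its +y and -y sides reaching 58 mm from its axis. Point: centre of the mouth, level with the rim; z up.
- lunchbox_top (a point): Turquoise plastic lunch box with snap clips, closed, loose, 450 g, lying in the middle of the shelf: 150 mm (x) by 110 mm (y) by 58 mm high. The point is the middle of its top face, about 208 mm above the worktop; x runs along the shelf.
- shelf: Low painted wooden shelf fixed on the worktop between the lid and the cups, with steel hooks beneath: 440 mm long (x, running away from the robot), 140 mm deep (y), top face 150 mm above the worktop. Origin on the worktop under its middle.
- ramekin: White ceramic ramekin, loose, 80 mm in diameter, 45 mm tall, on the end of the shelf nearer the robot. Origin at the centre of its underside.
- dispenser: White plastic pump-top dispenser, loose, 64 mm in diameter, 142 mm tall, nozzle to its +x reaching 42 mm from its axis, on the far end of the shelf (its top about 292 mm above the worktop). Origin at the centre of its underside.
Mind the look-alikes: they are no part of the job. Leave any blue or yellow look-alike of the part that bears lid_center alone.

How it is judged:
On the way:
1. the lid, off the worktop, passes over the top of the lunch box (z of lid_center in the frame of lunchbox_top above 0.022 m and x of lid_center in the frame of lunchbox_top between -0.08 and 0.08 m and y of lid_center in the frame of lunchbox_top between -0.05 and 0.05 m and contact force between lid and the fingers above 0.3 N), for 0.02 s.
At the end, for the whole second after the job is handed in: Fingers hold the lid still, level within 0.1 rad, underside 4 to 18 mm above the wide cup's rim, centred within 8 mm, ears in line with handles within 0.17 rad, touching no cup; wide cup upright and within 15 mm of its start; slim cup, lunch box, ramekin, dispenser within 20 mm of theirs (z of lid_center in the frame of wide_cup_rim between 0.026 and 0.04 m and horizontal distance between lid_center and wide_cup_rim below 0.008 m and angle between lid_center's own z axis and vertical below 0.1 rad and angle between the y axis of lid_center and the y axis of wide_cup_rim, either way round below 0.17 rad and contact force between lid and the fingers above 0.3 N and contact force between lid and wide_cup below 0.05 N and contact force between lid and slim_cup below 0.05 N and linear speed of lid below 0.02 m/s and angle between wide_cup_rim's own z axis and vertical below 0.05 rad and distance of wide_cup_rim from where it was at the start of the episode below 0.015 m and distance of each of lunchbox, ramekin, dispenser, slim_cup from where it was at the start of the episode below 0.02 m); the arm keeps its last pose, push and grip.
It fails at once if the lid touches a cup (contact force between lid and wide_cup above 0.2 N or contact force between lid and slim_cup above 0.2 N).
It fails at once if the wide cup, slim cup, lunch box, ramekin or dispenser is pushed out of place or tipped over (distance of wide_cup from where it was at the start of the episode above 0.02 m or distance of any of lunchbox, ramekin, dispenser, slim_cup from where it was at the start of the episode above 0.025 m or angle between any of lunchbox, ramekin, dispenser, slim_cup, wide_cup's own z axis and vertical above 0.35 rad).
It also fails if it takes over 40 s, if anything falls off the work surface, if the arm or the gripper's body presses on something with over 40 N, if the wrist force passes 120 N, or if a joint passes its speed limit or range.

## Working session

There is one attempt and no reset: what is moved stays moved. The work goes in short steps, Python scripts to look and compute and a tool call to move; the robot and the scene stay as the last step left them, time stands still between calls to the robot, and variables do not carry over. Pictures are saved under pics/ and viewed, at most 10 in all, crops included, and the job is handed in when it is done.

Besides the shell and the picture viewer there is one more tool, called after ">>>" as name([rows], argument=value, ...), one row to a line, values as JSON. jog_arm: Moves the arm, as the interface text tells. Its arguments: {"type":"object","properties":{"increments":{"type":"array","items":{"type":"array","items":{"type":"array","items":{"type":"number"}}}},"force":{"type":"number"}},"required":["increments"]}

```bash
mkdir -p pics
python3 - <<'E'
from workcell import read_state, viewer, bot
import cv2,numpy as np
s=read_state();print(s)
for n in("scene","side","wrist"):
    p,d=viewer.read_camera(n);cv2.imwrite(f"pics/{n}0.png",p);np.save(f"pics/{n}0.npy",d);print(n,viewer.camera_params(n))
E
```

```text
{'time': 0.0, 'q': array([ 1.10307936e+00,  2.64778068e-01,  1.60539634e+00,  1.58089819e-05,
        1.27373397e+00, -3.69212770e-02]), 'joint_vel': array([ 0.0008878 ,  0.00060359, -0.00022641,  0.00086991,  0.0009348 ,
       -0.00083157]), 'joint_torque': array([-8.20067180e-04, -5.15118134e+01, -3.67310643e+01,  1.65000561e-04,
        1.31301544e-02, -1.17035844e-05]), 'tool_pos': array([0.28162219, 0.61279879, 0.30253302]), 'tcp_rot': array([-0.67135177, -3.06841243,  0.00351575]), 'wrist_force': array([ 0.69071384,  0.71471743, -0.21274299]), 'torque': array([-0.01332535,  0.03506306,  0.03335374]), 'grip_force': 0.0, 'width': 0.9990843223944958}
scene {'fx': 489.2341249915893, 'fy': 489.2341249915893, 'cx': 275.0437726744261, 'cy': 212.47979169950503, 'R': array([[ 0.87622949,  0.48188806, -0.00240291],
       [ 0.3703503 , -0.67659113, -0.63644724],
       [-0.30832211,  0.55678392, -0.7713165 ]]), 't': array([-0.49058298, -0.08601525,  1.29165486])}
side {'fx': 431.82621526394473, 'fy': 431.82621526394473, 'cx': 283.03773987499056, 'cy': 202.28214351454716, 'R': array([[ 0.9067215 , -0.42131412,  0.01872253],
       [-0.20224738, -0.47336072, -0.85733636],
       [ 0.37007042,  0.77357872, -0.51441602]]), 't': array([-0.4572637 ,  0.25267919,  0.96367613])}
wrist {'fx': 344.9959853968739, 'fy': 344.9959853968739, 'cx': 276.0805721644963, 'cy': 208.59634111883167, 'hand_eye': array([[-4.20245352e-04, -9.51904593e-01, -3.06394302e-01,
         7.79614644e-02],
       [ 9.99999909e-01, -3.76721614e-04, -2.01186112e-04,
         1.62798401e-03],
       [ 7.60846279e-05, -3.06394359e-01,  9.51904665e-01,
        -7.01512850e-02],
       [ 0.00000000e+00,  0.00000000e+00,  0.00000000e+00,
         1.00000000e+00]])}
```

View pics/scene0.png

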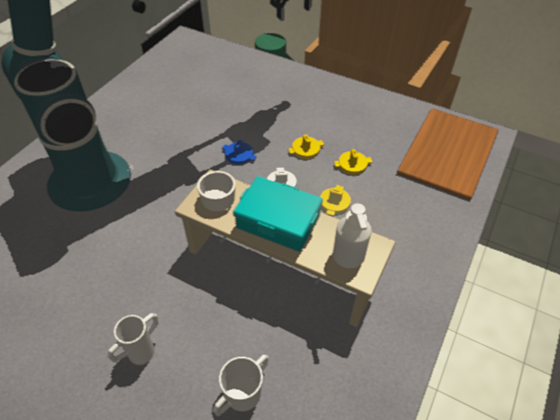

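View pics/side0.png

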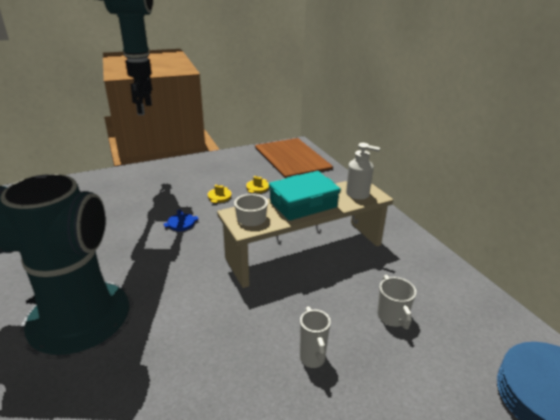

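View pics/wrist0.png

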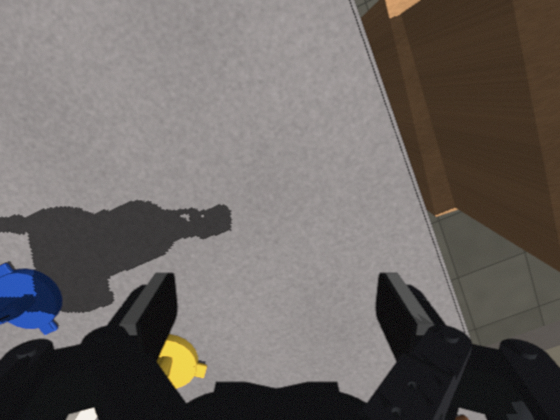

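The scene view shows the white lid at about (283,178), partly behind the lunch box (280,210). The slim cup is at (135,340) and the wide cup at (241,380). The side view confirms which cup is which: slim at (314,335), wide at (396,300). The wrist view shows only blue and yellow look-alikes.

```bash
cat > h.py <<'E'
from workcell import read_state, viewer, bot
import cv2,numpy as np
from scipy.spatial.transform import Rotation as Ro
def cloud(n,d,T=None):
    c=viewer.camera_params(n);v,u=np.mgrid[:420,:560]
    P=np.dstack([(u-c['cx'])/c['fx']*d,(v-c['cy'])/c['fy']*d,d])
    if n=='wrist':
        H=c['hand_eye'];s=T
        return (P@H[:3,:3].T+H[:3,3])@Ro.from_rotvec(s['tcp_rot']).as_matrix().T+s['tool_pos']
    return (P-c['t'])@c['R']
E
python3 - <<'E'
from h import *
for n in('scene','side'):
    p=cv2.imread(f'pics/{n}0.png');d=np.load(f'pics/{n}0.npy');W=cloud(n,d)
    hsv=cv2.cvtColor(p,cv2.COLOR_BGR2HSV)
    box=cv2.inRange(hsv,(80,120,60),(95,255,255))>0
    q=W[box&(abs(W[...,2]-.208)<.006)]
    print(n,'box',len(q),q[:,2].mean(),cv2.minAreaRect(q[:,:2].astype('f4')*1000))
    pale=(hsv[...,1]<60)&(d>0)&(W[...,0]>.15)&(abs(W[...,0])<1)&(abs(W[...,1])<.6)
    R={'scene':{'slim':(95,300,170,375,.105),'wide':(205,340,285,419,.08),'lidtop':(262,160,305,195,.044),'liddisc':(262,160,305,195,.014),'ram':(190,165,240,215,.195)},
       'side':{'slim':(290,300,340,370,.105),'wide':(370,270,425,330,.08),'ram':(225,190,275,230,.195)}}[n]
    for k,(a,b,c,e,z) in R.items():
        m=np.zeros_like(pale);m[b:e,a:c]=1;m&=pale&(abs(W[...,2]-z)<.005)
        if k[:3]=='lid':m&=hsv[...,2]>120
        q=W[m]
        if len(q)>4:
            print(n,k,len(q),q[:,2].mean().round(4),cv2.minAreaRect(q[:,:2].astype('f4')*1000),cv2.minEnclosingCircle(q[:,:2].astype('f4')*1000))
    # handles
    for k,z in (('slim',.105),('wide',.08)):
        a,b,c,e,_=R[k];m=np.zeros_like(pale);m[b:e,a:c]=1
        q=W[m.astype(bool)&(W[...,2]>.03)&(d>0)];q=q.astype('f4');print(k,'all',q[:,2].max(),cv2.minAreaRect(q[:,:2]*1000))
    sh=(abs(W[...,2]-.15)<.004)&(d>0)&(abs(W[...,1])<.4)&(W[...,0]>.2)&(W[...,0]<1.1);q=W[sh];print('shelf',cv2.minAreaRect(q[:,:2].astype('f4')*1000))
    cv2.imwrite(f'pics/{n}_crop.png',cv2.resize(p[130:420,80:400] if n=='scene' else p[140:400,180:440],None,fx=2,fy=2))
E
```

```text
scene box 3283 0.20729367057906425 ((563.114990234375, 8.865619659423828), (156.70614624023438, 119.17462158203125), 0.9325481057167053)
scene slim 195 0.1039 ((424.1322937011719, -311.57452392578125), (56.280181884765625, 57.50136947631836), 80.06352233886719) ((424.3038635253906, -311.2623596191406), 29.738988876342773)
scene wide 289 0.079 ((646.718017578125, -283.35272216796875), (75.32528686523438, 76.85635375976562), 32.19072723388672) ((646.1932983398438, -282.74658203125), 39.25286102294922)
scene lidtop 50 0.0429 ((451.92724609375, 230.6503448486328), (28.428024291992188, 17.024869918823242), 30.318347930908203) ((452.87701416015625, 229.026123046875), 15.097613334655762)
scene liddisc 192 0.0132 ((450.4430236816406, 250.43223571777344), (76.31280517578125, 56.23066711425781), 6.512160301208496) ((451.1899108886719, 242.93209838867188), 40.28368377685547)
scene ram 280 0.1938 ((429.2052001953125, -13.709693908691406), (77.35539245605469, 123.02962493896484), 29.231698989868164) ((438.4272155761719, -9.582624435424805), 67.02783203125)
slim all 0.10809574 ((425.0289306640625,
[... 643 characters left out ...]
16 0.0786 ((645.3157958984375, -285.347900390625), (78.77442169189453, 76.87581634521484), 57.842201232910156) ((646.4898071289062, -285.828369140625), 40.50667190551758)
side ram 203 0.1938 ((417.76806640625, 2.2762489318847656), (80.931640625, 75.74959564208984), 66.89849853515625) ((417.7427062988281, 2.4259204864501953), 41.042694091796875)
slim all 0.10775609 ((423.5543212890625, -314.8276672363281), (103.09928894042969, 56.76409149169922), 51.816871643066406)
wide all 0.08301805 ((644.2440795898438, -287.02703857421875), (117.72209930419922, 76.95366668701172), 45.23566436767578)
shelf ((573.0446166992188, 2.5814285278320312), (441.5679626464844, 144.0337677001953), 1.0833039283752441)
```

View pics/scene_crop.png

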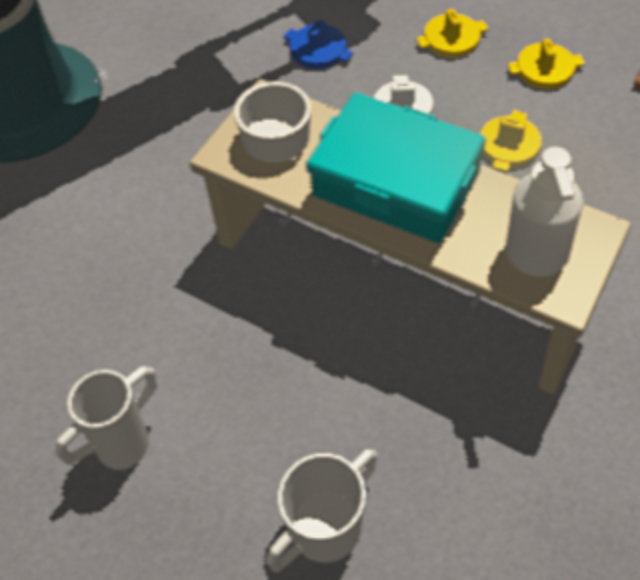

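The crop shows the lid's spout at about (402,85), behind the box, with its ears hidden from this view. The wide cup's handles are at (365,462) and (283,550). Measured positions in mm: lid about (451,230), wide cup (646,-284), box (562,8). All heights and sizes agree with the given ones.

>>> jog_arm([
  [[-0.95, -0.84, 0, 0, 0, 0, 1], [-0.95, -0.84, 0, 0, 0, 0, 1], [-0.95, -0.84, 0, 0, 0, 0, 1], [-0.95, -0.84, 0, 0, 0, 0, 1], [-0.95, -0.84, 0, 0, 0, 0, 1]],
])

```text
time: 0.57
tool_pos: [0.3588, 0.4376, 0.3034]
tcp_rot: [-0.67, -3.069, 0.001]
wrist_force: [0.2, -0.4, 0.5]
width: 1.002
grip_force: 0.0
```

>>> jog_arm([
  [[-0.95, -0.84, 0, 0, 0, 0, 1], [-0.95, -0.84, 0, 0, 0, 0, 1], [-0.95, -0.84, 0, 0, 0, 0, 1], [-0.95, -0.84, 0, 0, 0, 0, 1], [-0.95, -0.84, 0, 0, 0, 0, 1]],
])

```text
time: 0.98
tool_pos: [0.4357, 0.2635, 0.3037]
tcp_rot: [-0.671, -3.069, 0.0]
wrist_force: [-0.4, -0.1, -0.2]
width: 1.001
grip_force: 0.0
```

>>> jog_arm([
  [[-0.9, -0.8, 0, 0, 0, 0, 1], [0, 0, 0, 0, 0, 0, 1], [0, 0, 0, 0, 0, 0, 1], [0, 0, 0, 0, 0, 0, 1], [0, 0, 0, 0, 0, 0, 1]],
])

```text
time: 1.4
tool_pos: [0.4497, 0.2331, 0.3037]
tcp_rot: [-0.67, -3.069, -0.0]
wrist_force: [0.3, 0.7, 1.0]
width: 0.999
grip_force: 0.0
```

Run:
```python
from h import *
s=read_state();p,d=viewer.read_camera('wrist');cv2.imwrite('pics/w1.png',p);np.save('pics/w1.npy',d)
print(s['time'],s['tool_pos'],s['tcp_rot'])
M=Ro.from_rotvec(s['tcp_rot']).as_matrix();print(M.round(3))
W=cloud('wrist',d,s);hsv=cv2.cvtColor(p,cv2.COLOR_BGR2HSV)
near=(np.hypot(W[...,0]-.451,W[...,1]-.230)<.065)&(d>0)&(hsv[...,1]<80)
for z,t in((.044,.004),(.014,.004)):
    q=W[near&(abs(W[...,2]-z)<t)];print(z,len(q),q.mean(0) if len(q) else'',cv2.minAreaRect(q[:,:2].astype('f4')*1000))
```

```text
1.4 [0.44969243 0.23305019 0.30373841] [-6.70056925e-01 -3.06877977e+00 -3.56944795e-04]
[[-0.909  0.417 -0.   ]
 [ 0.417  0.909  0.   ]
 [ 0.001  0.    -1.   ]]
0.044 418 [0.45092918 0.23236785 0.04340875] ((451.4996032714844, 232.17041015625), (31.612478256225586, 14.036747932434082), 31.7178955078125)
0.014 3904 [0.44943231 0.23344366 0.01384596] ((451.3525085449219, 232.21896362304688), (77.35821533203125, 87.71678161621094), 71.58057403564453)
```

View pics/w1.png

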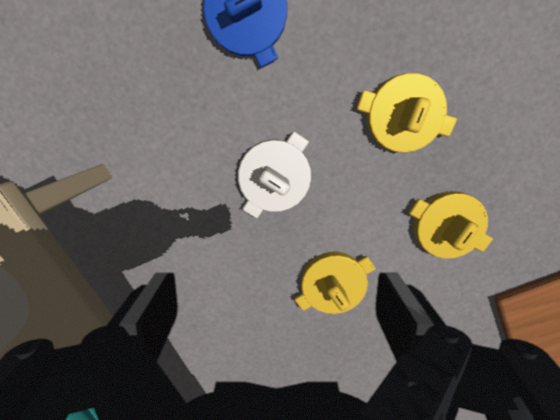

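The wrist view shows the white lid at (275,175), its ears at (297,142) and (253,208), with the spout across them. The depth points put the spout at (451.5,232.2) with its long axis at 31.7°. Next I turn the tool 56° so its y axis lies along lid y, and come down.

>>> jog_arm([
  [[-0.06, 0, 0.5, 0, 0, -0.94, 1], [0, 0, 0.5, 0, 0, -0.94, 1], [0, 0, 0.5, 0, 0, -0.94, 1], [0, 0, 0.5, 0, 0, -0.94, 1], [0, 0, 0.5, 0, 0, -0.94, 1]],
])

```text
time: 1.87
tool_pos: [0.4512, 0.2329, 0.2282]
tcp_rot: [-0.108, 3.14, 0.0]
wrist_force: [-0.0, 0.3, 0.5]
width: 1.001
grip_force: 0.0
```

>>> jog_arm([
  [[0, 0, 0.5, 0, 0, -0.94, 1], [0, 0, 0.5, 0, 0, -0.94, 1], [0, 0, 0.5, 0, 0, -0.94, 1], [0, 0, 0.5, 0, 0, -0.94, 1], [0, 0, 0.5, 0, 0, -0.94, 1]],
])

```text
time: 2.28
tool_pos: [0.4512, 0.2329, 0.1531]
tcp_rot: [0.87, -3.019, -0.0]
wrist_force: [-0.4, 0.3, -0.0]
width: 1.001
grip_force: 0.0
```

>>> jog_arm([
  [[0, 0, 0, 0, 0, 0, 1], [0, 0, 0, 0, 0, 0, 1], [0, 0, 0, 0, 0, 0, 1], [0, 0, 0, 0, 0, 0, 1], [0, 0, 0, 0, 0, 0, 1]],
])

```text
time: 2.7
tool_pos: [0.4525, 0.2321, 0.1551]
tcp_rot: [-0.857, 3.02, 0.001]
wrist_force: [0.3, -0.5, 0.9]
width: 1.003
grip_force: 0.0
```

Run:
```python
from h import *
s=read_state();p,d=viewer.read_camera('wrist');cv2.imwrite('pics/w2.png',p)
M=Ro.from_rotvec(s['tcp_rot']).as_matrix();print(s['q'],s['tool_pos'],M.round(3),np.degrees(np.arctan2(M[1,1],M[0,1])))
W=cloud('wrist',d,s);hsv=cv2.cvtColor(p,cv2.COLOR_BGR2HSV)
near=(np.hypot(W[...,0]-.451,W[...,1]-.230)<.065)&(d>0)&(hsv[...,1]<80)
for z,t in((.044,.004),(.014,.004)):
    q=W[near&(abs(W[...,2]-z)<t)];r=cv2.minAreaRect(q[:,:2].astype('f4')*1000);print(z,len(q),q.mean(0),r)
    print('tool units',M.T@(np.r_[np.array(r[0])/1000,.091]-s['tool_pos'])/.03)
```

```text
[ 4.25012231e-01  9.41141679e-02  2.09922467e+00 -1.28566207e-06
  9.45977669e-01 -1.69877914e+00] [0.45245183 0.23211002 0.15514483] [[-0.851 -0.525  0.002]
 [-0.525  0.851  0.001]
 [-0.002 -0.    -1.   ]] 121.68430602097273
0.044 1195 [0.45008267 0.23098413 0.04337139] ((451.0471496582031, 231.56124877929688), (31.380529403686523, 13.93410587310791), 32.28126525878906)
tool units [0.0542782  0.00965048 2.13804135]
0.014 10018 [0.44852503 0.23004293 0.01382747] ((451.1123352050781, 231.6271209716797), (88.88301086425781, 77.23759460449219), 82.88072967529297)
tool units [0.05127593 0.01037769 2.13804792]
```

>>> jog_arm([
  [[0.05, 0, 0.6, 0, 0, 0.1, 1], [0, 0, 0.6, 0, 0, 0, 1], [0, 0, 0.5, 0, 0, 0, 1], [0, 0, 0.37, 0, 0, 0, 1], [0, 0, 0, 0, 0, 0, 1]],
])

```text
time: 3.17
tool_pos: [0.4491, 0.23, 0.0898]
tcp_rot: [0.841, -3.023, 0.001]
wrist_force: [0.4, -0.1, -0.3]
width: 1.003
grip_force: 0.0
```

>>> jog_arm([
  [[0, 0, 0, 0, 0, 0, -1], [0, 0, 0, 0, 0, 0, -1], [0, 0, 0, 0, 0, 0, -1], [0, 0, 0, 0, 0, 0, -1], [0, 0, 0, 0, 0, 0, -1]],
], force=50)

```text
time: 3.58
tool_pos: [0.4511, 0.231, 0.0926]
tcp_rot: [-0.842, 3.025, 0.0]
wrist_force: [0.9, 0.0, -1.0]
width: 0.299
grip_force: 0.0
```

>>> jog_arm([
  [[0, 0, 0, 0, 0, 0, -1], [0, 0, 0, 0, 0, 0, -1], [0, 0, 0, 0, 0, 0, -1], [0, 0, 0, 0, 0, 0, -1], [0, 0, 0, 0, 0, 0, -1]],
])

```text
time: 4.0
tool_pos: [0.4511, 0.231, 0.0925]
tcp_rot: [-0.842, 3.025, 0.0]
wrist_force: [-1.4, 0.5, 6.2]
width: 0.155
grip_force: 50.0
```

>>> jog_arm([
  [[0, 0, -0.3, 0, 0, 0, -1], [0, 0, -0.7, 0, 0, 0, -1], [0, 0, -0.9, 0, 0, 0, -1], [0, 0, -0.9, 0, 0, 0, -1], [0, 0, -0.9, 0, 0, 0, -1]],
])

```text
time: 4.42
tool_pos: [0.4496, 0.2303, 0.2035]
tcp_rot: [0.842, -3.025, 0.0]
wrist_force: [0.3, 0.7, 0.2]
width: 0.153
grip_force: 49.2
```

>>> jog_arm([
  [[0, 0, -0.9, 0, 0, 0, -1], [0, 0, -0.9, 0, 0, 0, -1], [0, 0, -0.9, 0, 0, 0, -1], [0, 0, -0.9, 0, 0, 0, -1], [0, 0, -0.9, 0, 0, 0, -1]],
])

```text
time: 4.83
tool_pos: [0.4497, 0.2304, 0.3389]
tcp_rot: [0.842, -3.025, 0.0]
wrist_force: [0.7, -0.1, -0.3]
width: 0.154
grip_force: 49.2
```

>>> jog_arm([
  [[0, 0, -0.4, 0, 0, 0, -1], [0, 0, 0, 0, 0, 0, -1], [0, 0, 0, 0, 0, 0, -1], [0, 0, 0, 0, 0, 0, -1], [0, 0, 0, 0, 0, 0, -1]],
])

```text
time: 5.25
tool_pos: [0.4495, 0.2302, 0.3471]
tcp_rot: [0.841, -3.022, 0.001]
wrist_force: [-0.5, -0.1, -0.5]
width: 0.154
grip_force: 49.2
```

Run:
```python
from h import *
s=read_state();p,d=viewer.read_camera('wrist');cv2.imwrite('pics/w3.png',p)
M=Ro.from_rotvec(s['tcp_rot']).as_matrix();print(s['tool_pos'],s['width'],s['grip_force'])
W=cloud('wrist',d,s);L=(W-s['tool_pos'])@M
hsv=cv2.cvtColor(p,cv2.COLOR_BGR2HSV)
m=(hsv[...,1]<60)&(hsv[...,2]>110)&(d>0)&(np.hypot(L[...,0],L[...,1])<.06)&(L[...,2]>.065)&(L[...,2]<.1)
q=L[m];print(len(q),np.percentile(q,[0,5,50,95,100],axis=0).round(4))
A=np.c_[q[:,:2],np.ones(len(q))];print(np.linalg.lstsq(A,q[:,2],rcond=None)[0])
for X in((.646,-.284,.35),(.55,0,.35)):print(M.T@(np.array(X)-s['tool_pos'])/.03)
```

```text
[0.44945746 0.23024348 0.34712614] 0.1542759364868115 49.226016998291016
5121 [[-0.0397 -0.0507  0.0652]
 [-0.017  -0.0413  0.0776]
 [-0.0003  0.0274  0.0788]
 [ 0.0351  0.0475  0.0813]
 [ 0.0378  0.052   0.0922]]
[0.0133201  0.00047715 0.07912653]
[  3.24997381 -18.06070266  -0.0907267 ]
[ 1.09738672 -8.30241766 -0.09525056]
```

View pics/w3.png

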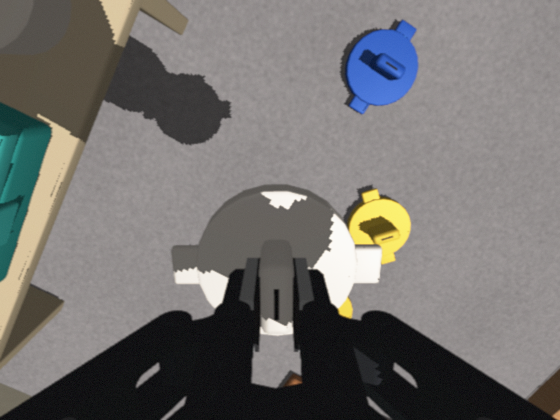

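The lid is held level: its top face is 79 mm ahead of the TCP and its ears lie along tool y. In the picture the disc is centred at (278,262) and the ears are at (185,264) and (368,264). The underside stands at about 0.254 m, 46 mm above the box. Now I carry it across.

>>> jog_arm([
  [[0.08, -0.5, 0, 0, 0, 0, -1], [0.16, -0.9, 0, 0, 0, 0, -1], [0.16, -0.9, 0, 0, 0, 0, -1], [0.16, -0.9, 0, 0, 0, 0, -1], [0.16, -0.9, 0, 0, 0, 0, -1]],
])

```text
time: 5.72
tool_pos: [0.4953, 0.1132, 0.3481]
tcp_rot: [0.843, -3.024, -0.0]
wrist_force: [0.5, 0.2, -0.1]
width: 0.157
grip_force: 49.2
```

>>> jog_arm([
  [[0.16, -0.9, 0, 0, 0, 0, -1], [0.16, -0.9, 0, 0, 0, 0, -1], [0.16, -0.9, 0, 0, 0, 0, -1], [0.16, -0.9, 0, 0, 0, 0, -1], [0.16, -0.9, 0, 0, 0, 0, -1]],
])

```text
time: 6.13
tool_pos: [0.5445, -0.0151, 0.3481]
tcp_rot: [0.842, -3.024, -0.001]
wrist_force: [1.0, 0.3, -0.7]
width: 0.151
grip_force: 49.2
```

>>> jog_arm([
  [[0.16, -0.9, 0, 0, 0, 0, -1], [0.16, -0.9, 0, 0, 0, 0, -1], [0.16, -0.9, 0, 0, 0, 0, -1], [0.16, -0.9, 0, 0, 0, 0, -1], [0.16, -0.9, 0, 0, 0, 0, -1]],
])

```text
time: 6.55
tool_pos: [0.5938, -0.143, 0.3478]
tcp_rot: [0.842, -3.024, -0.002]
wrist_force: [0.9, -0.0, -0.4]
width: 0.151
grip_force: 49.2
```

>>> jog_arm([
  [[0.16, -0.9, 0, 0, 0, 0, -1], [0.16, -0.9, 0, 0, 0, 0, -1], [0.16, -0.9, 0, 0, 0, 0, -1], [0, 0, 0, 0, 0, 0, -1], [0, 0, 0, 0, 0, 0, -1]],
])

```text
time: 6.97
tool_pos: [0.6232, -0.2197, 0.3474]
tcp_rot: [0.839, -3.025, -0.004]
wrist_force: [0.7, 1.4, -0.7]
width: 0.152
grip_force: 49.2
```

```bash
cat >> h.py <<'E'
def look(k):
    s=read_state();M=Ro.from_rotvec(s['tcp_rot']).as_matrix();print(s['time'],s['q'].round(3),s['tool_pos'],'psi',np.degrees(np.arctan2(M[1,1],M[0,1])))
    for n in('wrist','scene','side'):
        s=read_state();p,d=viewer.read_camera(n);cv2.imwrite(f'pics/{n}{k}.png',p);W=cloud(n,d,s)
        sat=cv2.cvtColor(p,cv2.COLOR_BGR2HSV)[...,1]
        m=(d>0)&(sat<90)&(np.hypot(W[...,0]-.646,W[...,1]+.284)<.078)
        q=W[m&(abs(W[...,2]-.08)<.003)][:,:2]*1000
        h=W[m&(W[...,2]>.02)&(W[...,2]<.074)&(np.hypot(W[...,0]-.646,W[...,1]+.284)>.046)][:,:2]*1000
        if len(q)>20:
            print(n,'rim',len(q),cv2.minEnclosingCircle(q.astype('f4')),cv2.fitEllipse(cv2.convexHull(q.astype('f4'))))
            c=np.array((646,-284))
        if len(h)>10:
            g=h-c;a=.5*np.angle(np.exp(2j*np.arctan2(g[:,1],g[:,0])).mean())
            up=g[:,1]>0
            print(n,'handles',len(h),np.degrees(a),[(x.sum(),g[x].mean(0).round(1)) for x in(up,~up) if x.sum()>3])
E
python3 -c "
from h import *
look(4)"
```

```text
6.9667 [-0.377  0.217  1.582  0.     1.346 -2.488] [ 0.62321159 -0.21970691  0.34739766] psi 120.98915887705903
wrist rim 787 ((645.585693359375, -281.4844970703125), 38.916656494140625) ((645.5695190429688, -281.4582214355469), (76.96395874023438, 77.13334655761719), 102.9240493774414)
wrist handles 397 74.71929798550632 [(np.int64(53), array([ 9.2, 48.9])), (np.int64(344), array([-15.1, -52.7]))]
scene rim 239 ((645.9349365234375, -282.9241943359375), 38.98378372192383) ((645.9462890625, -282.9122314453125), (76.9605484008789, 77.30490112304688), 12.975997924804688)
scene handles 256 76.7069014052216 [(np.int64(116), array([14.5, 55.7])), (np.int64(140), array([-12.1, -55.8]))]
side rim 163 ((646.5143432617188, -286.17425537109375), 40.08441925048828) ((646.027099609375, -285.544921875), (76.46583557128906, 79.25606536865234), 134.37413024902344)
side handles 149 75.7388921583016 [(np.int64(23), array([11.5, 57. ])), (np.int64(126), array([-15.6, -59.6]))]
```

View pics/wrist4.png

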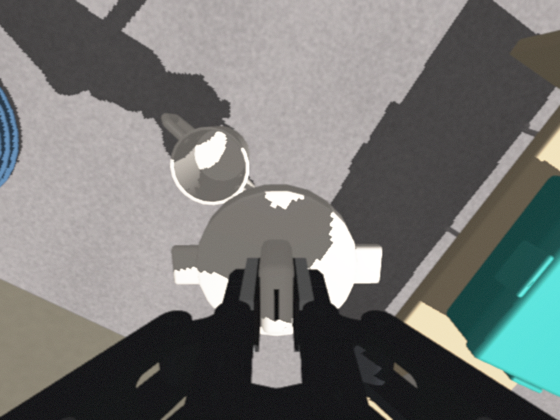

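The wrist view shows the wide cup at (210,165) with its handles at about (175,125) and (250,185). The rim fits a 77 mm circle in all three cameras, centred at about (646,-283), and the handles lie along 76°. The tool is at 121°, so I turn it +45° about its z axis, then centre it.

>>> jog_arm([
  [[0, 0, 0, 0, 0, 0.5, -1], [0, 0, 0, 0, 0, 0.8, -1], [0, 0, 0, 0, 0, 0.8, -1], [0, 0, 0, 0, 0, 0.8, -1], [0, 0, 0, 0, 0, 0.8, -1]],
])

```text
time: 7.53
tool_pos: [0.6232, -0.217, 0.3499]
tcp_rot: [0.24, -3.132, -0.0]
wrist_force: [-0.7, -0.6, -0.9]
width: 0.154
grip_force: 49.3
```

>>> jog_arm([
  [[0, 0, 0, 0, 0, 0.8, -1], [0, 0, 0, 0, 0, 0.8, -1], [0, 0, 0, 0, 0, 0.8, -1], [0, 0, 0, 0, 0, 0.8, -1], [0, 0, 0, 0, 0, 0.6, -1]],
])

```text
time: 7.95
tool_pos: [0.6232, -0.2169, 0.3499]
tcp_rot: [-0.383, -3.118, -0.0]
wrist_force: [0.4, -0.7, -0.5]
width: 0.155
grip_force: 49.3
```

>>> jog_arm([
  [[0, 0, 0, 0, 0, 0, -1], [0, 0, 0, 0, 0, 0, -1], [0, 0, 0, 0, 0, 0, -1], [0, 0, 0, 0, 0, 0, -1], [0, 0, 0, 0, 0, 0, -1]],
])

```text
time: 8.37
tool_pos: [0.6235, -0.2183, 0.3498]
tcp_rot: [-0.378, -3.119, -0.0]
wrist_force: [-0.3, 0.7, -0.5]
width: 0.152
grip_force: 49.3
```

```bash
python3 -c "
from h import *
look(5)
s=read_state();M=Ro.from_rotvec(s['tcp_rot']).as_matrix();print(M.round(4));print(M.T@(np.array((.646,-.2825,.183))-s['tool_pos'])/.03)"
```

```text
8.3667 [-0.374  0.213  1.582  0.     1.347 -1.704] [ 0.62346982 -0.21827126  0.34978136] psi 76.17041753354499
wrist rim 381 ((644.3819580078125, -282.03076171875), 38.82713317871094) ((645.1038208007812, -281.53021240234375), (75.20433807373047, 77.3016128540039), 31.364120483398438)
wrist handles 286 73.95225267379472 [(np.int64(286), array([-15.2, -52.6]))]
scene rim 235 ((646.2802124023438, -283.34521484375), 39.31937789916992) ((646.1468505859375, -283.1339416503906), (76.79393768310547, 77.39350128173828), 37.46263885498047)
scene handles 257 76.76669300586796 [(np.int64(116), array([14.5, 55.8])), (np.int64(141), array([-12. , -55.7]))]
side rim 158 ((644.1160278320312, -284.2694396972656), 40.9072265625) ((645.7567138671875, -285.3859558105469), (76.64817810058594, 79.72977447509766), 143.32467651367188)
side handles 148 75.84011752786758 [(np.int64(23), array([11.8, 57.3])), (np.int64(125), array([-15.5, -59.6]))]
[[-0.9709  0.2396  0.    ]
 [ 0.2396  0.9709  0.    ]
 [-0.      0.     -1.    ]]
[-1.23876775 -1.89199978  5.5592009 ]
```

>>> jog_arm([
  [[-0.24, -0.39, 0, 0, 0, 0, -1], [-0.4, -0.6, 0, 0, 0, 0, -1], [-0.4, -0.6, 0, 0, 0, 0, -1], [-0.2, -0.3, 0, 0, 0, 0, -1], [0, 0, 0, 0, 0, 0, -1]],
])

```text
time: 8.93
tool_pos: [0.6464, -0.2854, 0.3492]
tcp_rot: [-0.383, -3.118, 0.001]
wrist_force: [-0.3, 0.6, -0.9]
width: 0.158
grip_force: 49.3
```

>>> jog_arm([
  [[0, 0, 0.6, 0, 0, 0, -1], [0, 0, 0.9, 0, 0, 0, -1], [0, 0, 0.9, 0, 0, 0, -1], [0, 0, 0.9, 0, 0, 0, -1], [0, 0, 0.7, 0, 0, 0, -1]],
])

```text
time: 9.35
tool_pos: [0.645, -0.2815, 0.2272]
tcp_rot: [-0.379, -3.116, -0.002]
wrist_force: [-0.6, 0.4, -1.5]
width: 0.154
grip_force: 49.2
```

>>> jog_arm([
  [[0, 0, 0.2, 0, 0, 0, -1], [0, 0, 0, 0, 0, 0, -1], [0, 0, 0, 0, 0, 0, -1], [0, 0, 0, 0, 0, 0, -1], [0, 0, 0, 0, 0, 0, -1]],
])

```text
time: 9.77
tool_pos: [0.6472, -0.2829, 0.2266]
tcp_rot: [0.379, 3.115, -0.002]
wrist_force: [-0.4, 1.3, -1.4]
width: 0.157
grip_force: 49.2
```

```bash
cat >> h.py <<'E'
def lidpos(k,zc):
    s=read_state();print(s['tool_pos'])
    for n in('scene','side'):
        p,d=viewer.read_camera(n);cv2.imwrite(f'pics/{n}{k}.png',p);W=cloud(n,d)
        sat=cv2.cvtColor(p,cv2.COLOR_BGR2HSV);m=(d>0)&(sat[...,2]>70)&(sat[...,1]<70)&(np.hypot(W[...,0]-.646,W[...,1]+.284)<.06)
        z=W[m][:,2];hi=z[z>.085];print(n,'z hist',np.histogram(hi,np.arange(.085,.16,.004)))
        top=m&(abs(W[...,2]-zc)<.004)
        q=W[top][:,:2]*1000
        if len(q)>10:
            print(n,'lid top z',np.median(W[top][:,2]),cv2.minEnclosingCircle(q.astype('f4')),cv2.minAreaRect(q.astype('f4')))
            r=q[np.hypot(*(q-[646,-283]).T)<41];print('  x ext',r.min(0),r.max(0))
        q=W[m&(abs(W[...,2]-.08)<.003)][:,:2]*1000
        if len(q)>10: print(n,'rim',len(q),cv2.minEnclosingCircle(q.astype('f4')))
E
python3 -c "
from h import *
lidpos(6,read_state()['tool_pos'][2]-.079)"
```

```text
[ 0.64723709 -0.28292821  0.22655817]
scene z hist (array([  0,   0,   0,   0,   0,   0,   0,   0,   0,   0,   0,   0,  11,
        30, 129, 762, 124,  11]), array([0.085, 0.089, 0.093, 0.097, 0.101, 0.105, 0.109, 0.113, 0.117,
       0.121, 0.125, 0.129, 0.133, 0.137, 0.141, 0.145, 0.149, 0.153,
       0.157]))
scene lid top z 0.14725173963528992 ((646.5184936523438, -282.6598815917969), 51.04889678955078) ((660.2159423828125, -287.2977294921875), (101.72755432128906, 51.60313415527344), 71.99752807617188)
  x ext [ 624.57434831 -323.89488023] [ 686.98312049 -242.48920758]
scene rim 106 ((652.6691284179688, -287.6191711425781), 37.23414993286133)
side z hist (array([  0,   0,   0,   0,   0,   0,   0,   0,   0,   0,   0,   1,  20,
        47,  78, 508,  59,  12]), array([0.085, 0.089, 0.093, 0.097, 0.101, 0.105, 0.109, 0.113, 0.117,
       0.121, 0.125, 0.129, 0.133, 0.137, 0.141, 0.145, 0.149, 0.153,
       0.157]))
side lid top z 0.14751742338552631 ((645.851806640625, -284.5821228027344), 51.86555480957031) ((647.1220703125, -285.4361572265625), (87.49667358398438, 76.9305191040039), 36.92775344848633)
  x ext [ 609.04026783 -322.51058453] [ 685.3698048  -242.94472751]
side rim 132 ((645.1741943359375, -285.47283935546875), 40.396522521972656)
```

View pics/side6.png

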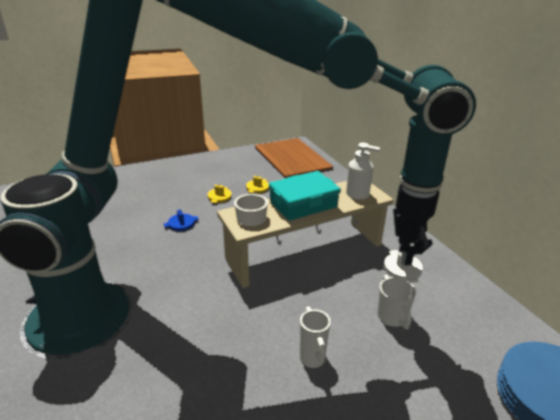

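The side view shows the lid at (402,265) right above the wide cup at (396,300), with nothing else moved. Lid and cup centres agree within about 1 mm in both cameras. The lid's top is at 0.147, so the underside is about 53 mm above the rim; I lower it about 41 mm.

>>> jog_arm([
  [[0, 0, 0.4, 0, 0, 0, -1], [0, 0, 0.4, 0, 0, 0, -1], [0, 0, 0.3, 0, 0, 0, -1], [0, 0, 0.2, 0, 0, 0, -1], [0, 0, 0.08, 0, 0, 0, -1]],
])

```text
time: 10.28
tool_pos: [0.6447, -0.2818, 0.1793]
tcp_rot: [-0.379, -3.114, -0.002]
wrist_force: [-0.1, 0.7, -0.6]
width: 0.152
grip_force: 49.2
```

>>> jog_arm([
  [[0, 0, 0, 0, 0, 0, -1], [0, 0, 0, 0, 0, 0, -1], [0, 0, 0, 0, 0, 0, -1], [0, 0, 0, 0, 0, 0, -1], [0, 0, 0, 0, 0, 0, -1]],
])

```text
time: 10.7
tool_pos: [0.6464, -0.2826, 0.1832]
tcp_rot: [0.38, 3.117, -0.001]
wrist_force: [-0.3, 0.3, -1.2]
width: 0.15
grip_force: 49.2
```

```bash
python3 -c "
from h import *
s=read_state();M=Ro.from_rotvec(s['tcp_rot']).as_matrix();print(s['time'],M.round(3)[:,1:].tolist(),s['grip_force'],s['wrist_force'])
lidpos(7,.1055)
p=cv2.imread('pics/scene7.png');q=cv2.imread('pics/side7.png')
cv2.imwrite('pics/c7.png',np.hstack([cv2.resize(p[300:420,170:310],None,fx=2.8,fy=2.8),cv2.resize(q[230:350,330:470],None,fx=2.8,fy=2.8)]))"
```

```text
10.7 [[0.24, 0.001], [0.971, -0.001], [-0.0, -1.0]] 49.23652946949005 [-0.30310206  0.34925299 -1.22616793]
[ 0.64640791 -0.28264592  0.18316469]
scene z hist (array([  0,   6,  29,  76, 636, 206,   6,  15,  14,  15,  10,  27,  33,
         2,   0,   3,   2,   5]), array([0.085, 0.089, 0.093, 0.097, 0.101, 0.105, 0.109, 0.113, 0.117,
       0.121, 0.125, 0.129, 0.133, 0.137, 0.141, 0.145, 0.149, 0.153,
       0.157]))
scene lid top z 0.10397740318106698 ((649.7063598632812, -283.9309997558594), 50.55846405029297) ((660.8792114257812, -287.4557189941406), (100.50572967529297, 48.219329833984375), 71.49414825439453)
  x ext [ 626.5595348  -323.74123448] [ 685.97901983 -243.06226109]
scene rim 72 ((651.0662231445312, -290.7625732421875), 37.30862808227539)
side z hist (array([  0,  13,  40,  60, 420, 158,  13,   8,  10,  12,  10,  13,  20,
         2,   4,   0,   0,   0]), array([0.085, 0.089, 0.093, 0.097, 0.101, 0.105, 0.109, 0.113, 0.117,
       0.121, 0.125, 0.129, 0.133, 0.137, 0.141, 0.145, 0.149, 0.153,
       0.157]))
side lid top z 0.10420041661188706 ((647.0225830078125, -286.4870300292969), 51.51137924194336) ((646.4276733398438, -285.30181884765625), (78.25576782226562, 85.81975555419922), 26.655717849731445)
  x ext [ 607.4861135  -323.08488501] [ 685.03399411 -245.7264239 ]
side rim 84 ((644.4363403320312, -286.8973083496094), 38.67314147949219)
```

View pics/c7.png

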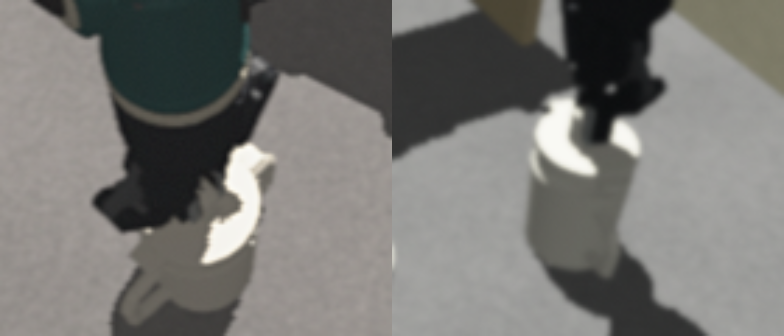

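The crops show the lid level just above the cup, its ears over the handles: lid ear at (250,158) and cup handle at (140,300) in the left half. The top face is at 0.104, so the underside is about 10 mm above the rim, and the lid is centred within 2–3 mm. I hand in.

```bash
python3 -c "
from h import *
print(abs(read_state()['joint_vel']).max(), bot.finish_job())"
```

```text
the job is handed in; nothing more can be done
0.0027061458955809164 None
```

The lid went over the lunch box and is now held still and level about 10 mm above the wide cup's rim, centred within about 3 mm, with its ears over the handles; the job is handed in, but no verdict came back.

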